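# Find the rattling case and hold it out over the hand-over pad

## Task

In one of the three sealed cases a part has come loose: lift and shake the blue, then the yellow, then the red case, setting each one you leave back upright on the bench where it stood. Then take the one that rattles, and only that one, forward to the yellow hand-over pad and finish while holding it there, level and still, over the middle of the pad with its underside about 15 cm above the bench: do not put it down or let go. Leave everything else on the bench alone.

Things in the scene. Friction and masses are not known exactly. Their poses are not given: they have to be found in the camera images.
- blue_case: sealed case, grey with a blue lid (the three are alike but for the lid), 140 mm long (its x), 56 mm wide (its y), 64 mm tall (its z, up), flat sides, upright on the bench. Origin: centre of its underside. Which case rattles changes from start to start; it shows neither from outside nor by weight (0.38 to 0.57 kg with content)
- yellow_case: sealed case, grey with a yellow lid (the three are alike but for the lid), 140 mm long (its x), 56 mm wide (its y), 64 mm tall (its z, up), flat sides, upright on the bench. Origin: centre of its underside. In the two sound cases a 0.16 kg part is bedded fast in the middle. In the rattling one it is loose and rolls along the length, up to 48 mm either way from the middle, striking the ends
- red_case: sealed case, grey with a red lid (the three are alike but for the lid), 140 mm long (its x), 56 mm wide (its y), 64 mm tall (its z, up), flat sides, upright on the bench. Origin: centre of its underside. In the rattling case the 0.16 kg loose part runs to the lower end when tipped lengthwise a few degrees; held by the middle, it then pulls about 0.07 N m towards that end
- pad: hand-over pad, a yellow square 130 x 130 mm with a dark centre, 4 mm thick, fixed to the bench beyond the cases as seen from the robot. Origin: centre of its underside, on the bench (height 0)
- brass_block: brass hardness test disc, 40 mm across, 12 mm thick, lying flat between the cases; a bystander, to be left alone. Origin: centre of its underside
- steel_block: steel hardness test disc, 40 mm across, 12 mm thick, lying flat between the cases; a bystander, to be left alone. Origin: centre of its underside
- bottle: white bottle with a blue cap, 56 mm across, 150 mm tall; a bystander, to be left alone. Origin: centre of its underside
- jar: small white jar with a black lid, 40 mm across, 45 mm tall; a bystander, to be left alone. Origin: centre of its underside
- mouse: round black computer mouse, 62 mm across, 31 mm tall; a bystander, to be left alone. Origin: centre of its underside
- wrench: flat steel wrench lying on the far side of the pad; a bystander, to be left alone. Origin: within the wrench, on the bench
- specimen_cup: open white specimen cup, 70 mm across, 60 mm tall; a bystander, to be left alone. Origin: centre of its underside
Mind the look-alikes: they are no part of the job. What is shaped like the red_case but pink or purple is not meant. Of the things shaped like the pad, the yellow one is meant.

How it is judged (in metres and radians):
On the way, in this order (a step that is already met when the one before it is completed fails the run):
1. the blue case is gripped, over 30 mm off the bench and shaken (above 0.1 m/s or 0.4 rad/s) (height (world z) of blue_case above 0.03 m and contact force between blue_case and the fingers above 1 N and (linear speed of blue_case above 0.1 m/s or angular speed of blue_case above 0.4 rad/s)), for 0.05 s.
2. the yellow case is gripped, over 30 mm off the bench and shaken (above 0.1 m/s or 0.4 rad/s) (height (world z) of yellow_case above 0.03 m and contact force between yellow_case and the fingers above 1 N and (linear speed of yellow_case above 0.1 m/s or angular speed of yellow_case above 0.4 rad/s)), for 0.05 s.
3. the red case is gripped, over 30 mm off the bench and shaken (above 0.1 m/s or 0.4 rad/s) (height (world z) of red_case above 0.03 m and contact force between red_case and the fingers above 1 N and (linear speed of red_case above 0.1 m/s or angular speed of red_case above 0.4 rad/s)), for 0.05 s.
4. the rattling case is held level and still over the pad, the others back in their places (((distance between loose_part_c0 and blue_case below 0.07 m and horizontal distance between blue_case and pad below 0.05 m and height (world z) of blue_case between 0.09 and 0.23 m and angle between blue_case's own z axis and vertical below 0.2 rad and linear speed of blue_case below 0.05 m/s and contact force between blue_case and the fingers above 2 N and height (world z) of each of yellow_case, red_case below 0.006 m and angle between each of yellow_case, red_case's own z axis and vertical below 0.1 rad and distance of each of yellow_case, red_case from where it was at the start of the episode below 0.05 m and linear speed of each of yellow_case, red_case below 0.02 m/s) or (distance between loose_part_c0 and yellow_case below 0.07 m and horizontal distance between yellow_case and pad below 0.05 m and height (world z) of yellow_case between 0.09 and 0.23 m and angle between yellow_case's own z axis and vertical below 0.2 rad and linear speed of yellow_case below 0.05 m/s and contact force between yellow_case and the fingers above 2 N and height (world z) of each of blue_case, red_case below 0.006 m and angle between each of blue_case, red_case's own z axis and vertical below 0.1 rad and distance of each of blue_case, red_case from where it was at the start of the episode below 0.05 m and linear speed of each of blue_case, red_case below 0.02 m/s) or (distance between loose_part_c0 and red_case below 0.07 m and horizontal distance between red_case and pad below 0.05 m and height (world z) of red_case between 0.09 and 0.23 m and angle between red_case's own z axis and vertical below 0.2 rad and linear speed of red_case below 0.05 m/s and contact force between red_case and the fingers above 2 N and height (world z) of each of blue_case, yellow_case below 0.006 m and angle between each of blue_case, yellow_case's own z axis and vertical below 0.1 rad and distance of each of blue_case, yellow_case from where it was at the start of the episode below 0.05 m and linear speed of each of blue_case, yellow_case below 0.02 m/s))), for 0.2 s.
At the end, for the whole second after the job is handed in: The rattling case is gripped, underside 90 to 230 mm above the bench, within 50 mm of over the pad centre, tilt under 0.2 rad, slower than 0.05 m/s; the other two stand still and upright on the bench (within 6 mm, 0.1 rad), under 50 mm from where they began (((distance between loose_part_c0 and blue_case below 0.07 m and horizontal distance between blue_case and pad below 0.05 m and height (world z) of blue_case between 0.09 and 0.23 m and angle between blue_case's own z axis and vertical below 0.2 rad and linear speed of blue_case below 0.05 m/s and contact force between blue_case and the fingers above 2 N and height (world z) of each of yellow_case, red_case below 0.006 m and angle between each of yellow_case, red_case's own z axis and vertical below 0.1 rad and distance of each of yellow_case, red_case from where it was at the start of the episode below 0.05 m and linear speed of each of yellow_case, red_case below 0.02 m/s) or (distance between loose_part_c0 and yellow_case below 0.07 m and horizontal distance between yellow_case and pad below 0.05 m and height (world z) of yellow_case between 0.09 and 0.23 m and angle between yellow_case's own z axis and vertical below 0.2 rad and linear speed of yellow_case below 0.05 m/s and contact force between yellow_case and the fingers above 2 N and height (world z) of each of blue_case, red_case below 0.006 m and angle between each of blue_case, red_case's own z axis and vertical below 0.1 rad and distance of each of blue_case, red_case from where it was at the start of the episode below 0.05 m and linear speed of each of blue_case, red_case below 0.02 m/s) or (distance between loose_part_c0 and red_case below 0.07 m and horizontal distance between red_case and pad below 0.05 m and height (world z) of red_case between 0.09 and 0.23 m and angle between red_case's own z axis and vertical below 0.2 rad and linear speed of red_case below 0.05 m/s and contact force between red_case and the fingers above 2 N and height (world z) of each of blue_case, yellow_case below 0.006 m and angle between each of blue_case, yellow_case's own z axis and vertical below 0.1 rad and distance of each of blue_case, yellow_case from where it was at the start of the episode below 0.05 m and linear speed of each of blue_case, yellow_case below 0.02 m/s))); the arm keeps its last pose, push and grip.
It fails at once if a case that does not rattle is lifted over the pad (within 60 mm of its centre, over 50 mm up) ((not (distance between loose_part_c0 and blue_case below 0.07 m) and horizontal distance between blue_case and pad below 0.06 m and height (world z) of blue_case above 0.05 m) or (not (distance between loose_part_c0 and yellow_case below 0.07 m) and horizontal distance between yellow_case and pad below 0.06 m and height (world z) of yellow_case above 0.05 m) or (not (distance between loose_part_c0 and red_case below 0.07 m) and horizontal distance between red_case and pad below 0.06 m and height (world z) of red_case above 0.05 m)).
It fails at once if a bystander is pushed more than 40 mm or tipped over (distance of any of brass_block, steel_block, bottle, jar, mouse, wrench, specimen_cup from where it was at the start of the episode above 0.04 m or angle between any of brass_block, steel_block, bottle, jar, mouse, wrench, specimen_cup's own z axis and vertical above 0.5 rad).
It also fails if it takes over 72 s, if anything falls off the work surface, if the arm or the gripper's body presses on something with over 40 N, if the wrist force passes 120 N, or if a joint passes its speed limit or range.

## Robot

A 6-joint arm with a two-finger parallel gripper is mounted at the origin on the work surface. World frame = base frame: x ahead of the robot, y to its left, z up, the work surface at z = 0. Lengths are in mm, angles in degrees, forces in N, time in s.
With the tool pointing down it reaches from about 200 to 875 mm from the base axis. Payload 3.4 kg.
Tool frame: the origin (TCP) lies midway between the tips of the shut fingers; the grasp point (between the pads) lies 19 mm behind it; x points along the fingers, y is the direction in which the jaws open and shut, and the axes are right-handed (so a half turn about x gives the same grasp; the last joint's range is limited). The gripper opens to 94 mm and grips with 3 to 60 N. Pads are 16 mm wide; open, the fingers measure 119 mm over their backs; the gripper's body (75 mm by 177 mm) begins 78 mm behind the grasp point.
Start: joints at [-79.469, 15.808, 86.224, -0, 77.962, -6.933], TCP at [172.558, -548.534, 205.493] pointing down, gripper open.
Joint ranges: [-165.64, 165.64], [-43.16, 119.46], [12.63, 154.43], [-67.54, 247.53], [6.08, 155.33], [-154.97, 154.97]. Speed limits (degrees/s): [147.25, 147.25, 180, 180, 180, 180].

## Interface

Orientations are given as a 3x3 rotation matrix whose columns are the frame's x, y, z axes.
In Python, from cell import read_state, get_image, finish_job gives the robot as it stands.
- The arm moves only by the tool arm_command, never from a script. Its argument "targets" is a list that holds one entry, the list of rows, each a list of 7 numbers: the shift along the tool's x, y, z in mm, then the turn, a rotation vector about the tool's x, y, z in units of 5 degrees (1.0 is 5 degrees), then the closure in counts, from 0 (fully open) to 255 (shut). A call has 1 to 12 rows; each row is the pose to reach, as a shift and turn from the pose measured when the call began, along the tool's axes at that moment; what a row does not reach only later rows make up. A row lasts 1/10 s, in which the tool goes at most 50 mm and 8.59 degrees, less where a joint would pass 70% of its speed; a pose out of reach is approached as far as the arm can. A call with a gripper value outside its range is refused whole. The fingers move at their own pace and stop on an object; "newtons" is the grip in N (left out, the last holds). Time passes only in rows, so rows that repeat a pose let the fingers close. It gives the time, the measured TCP pose, the force and the opening at its end, in the units of the state.
- read_state(): the state, without advancing time (a new reading comes with each control period).
- get_image(name): name is "scene" or "top"; returns a dict with "image" (420x560x3 uint8, red, green, blue), "fx", "fy", "cx", "cy" (pixels), "rvec" (rotation vector, rad) and "tvec" (3), from world to camera coordinates, as OpenCV has them. Camera axes: x right, y down, z forward; pixel columns grow to the right and rows downward; lengths in mm; the calibration is good to about 2 mm. A picture is of the moment at which its call begins. There is no depth.
- finish_job(): hands the job in, once; it reports no verdict.
The state is a dict: "time": time; "q": joint angles; "dq": joint speeds; "tau": joint torques, N m; "tcp_pos": TCP position; "ee_rot": TCP orientation; "ft_force": force on the tool from outside, world axes, zero at the start; "moment": the same for the moment, N m; "gripper_width": finger opening in mm.
Only numpy, scipy, OpenCV 4.12 (cv2) and the standard library are available. Lean on these libraries where they do the work, as an engineer would, in place of code of your own. Each camera call takes 0.05 s, during which the arm holds its last target. There are 200 camera calls.

## Working session

There is one attempt and no reset: what is moved stays moved. The work goes in short steps, Python scripts to look and compute and a tool call to move; the robot and the scene stay as the last step left them, time stands still between calls to the robot, and variables do not carry over. Pictures are saved under pics/ and viewed, about 8 in all and at most 12, crops included, and the job is handed in when it is done.

Besides the shell and the picture viewer there is one more tool, called after ">>>" as name([rows], argument=value, ...), one row to a line, values as JSON. arm_command: Moves the arm, as the interface text tells. Its arguments: {"type":"object","properties":{"targets":{"type":"array"},"newtons":{"type":"number"}},"required":["targets"]}

```bash
mkdir -p pics; ls; python3 - <<'E'
from cell import *
import cv2
s=read_state()
print({k:(v.tolist() if hasattr(v,'tolist') else v) for k,v in s.items()})
for n in("scene","top"):
    d=get_image(n); cv2.imwrite(f"pics/{n}0.png",d["image"][:,:,::-1]); print(n,d["fx"],d["cx"],d["cy"],d["rvec"],d["tvec"])
E
```

```text
pics
{'time': 0.0, 'q': [-79.46820709096559, 15.846879114391397, 86.29525796812969, -0.0018975982178800774, 77.96283088716383, -6.932277205980734], 'dq': [-0.01576498880033725, 0.020057657077304065, -0.014944847912459966, -0.028431296479351838, 0.07053083049617032, -0.029667722461278304], 'tau': [-0.0008553173393011093, -40.45833706855774, -23.72258484363556, 0.0700214272364974, 0.03444127505645156, -0.00014157303212414263], 'tcp_pos': [172.44214335502787, -547.921887729263, 204.611896662981], 'ee_rot': [[-0.00036670691878391257, 0.3001139521484497, -0.9539032871585431], [0.0017952519181669315, -0.9539016165386464, -0.3001141166881486], [-0.9999983212968839, -0.0018225506290314105, -0.00018897782563927857]], 'ft_force': [-0.16936255804881478, -0.2181971063564244, 0.09508342350007973], 'moment': [0.032898507176424, 0.011390175878135005, 0.014300631481845814], 'gripper_width': 94.02936091082324}
scene 451.6487502772868 273.8321315161817 215.49730962844973 [ 1.36176931  2.30499411 -0.80147996] [ 234.86376942 -358.20420047 1399.69357033]
top 468.5722336430766 275.2107203139064 212.53055461431117 [ 2.19933972 -2.14996007  0.11441196] [   2.70509788  539.95114051 1363.30921491]
```

View pics/top0.png

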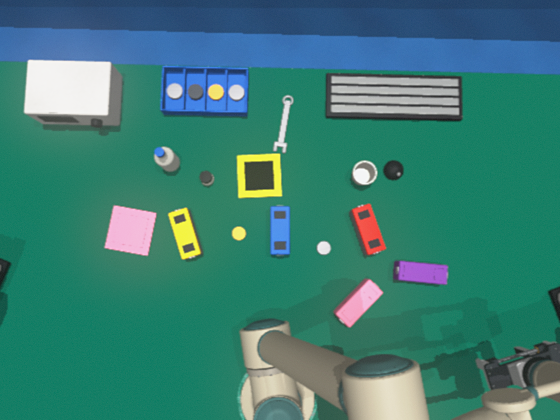

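View pics/scene0.png

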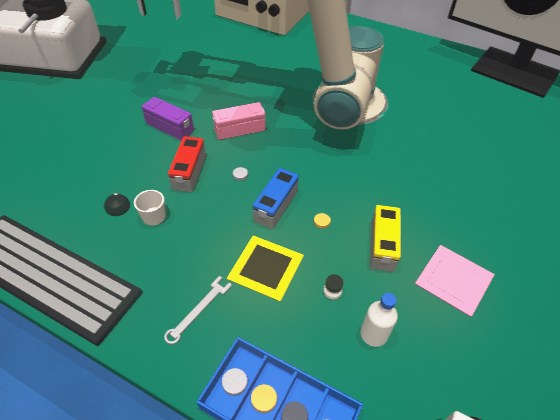

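Top view: the blue case is at (280,230), yellow (184,233) and red (368,229). The look-alikes are pink (358,303) and purple (420,272), both the wrong colour. The pad is the yellow square at (259,175); the pink square at (130,231) isn't meant. Next I measure by colour and check with an enlarged overlay.

```bash
cat > h.py <<'E'
import numpy as np, cv2
from cell import *
def cam(n):
    d=get_image(n); d["R"]=cv2.Rodrigues(np.array(d["rvec"],float))[0]; d["t"]=np.array(d["tvec"],float)
    d["K"]=np.array([[d["fx"],0,d["cx"]],[0,d["fy"],d["cy"]],[0,0,1.]]); return d
def up(d,p,z):
    p=np.atleast_2d(p).astype(float); r=np.c_[p,np.ones(len(p))]@np.linalg.inv(d["K"]).T@d["R"]
    c=-d["R"].T@d["t"]; return (c+r*((z-c[2])/r[:,2])[:,None])[:,:2]
def proj(d,P): return cv2.projectPoints(np.array(P,float).reshape(-1,3),d["R"],d["t"],d["K"],None)[0][:,0]
C={"blue":((105,120,90),(125,255,255)),"yellow":((22,140,120),(34,255,255)),"red":((0,190,100),(6,255,255))}
B={"top":{"blue":(262,200,300,262),"yellow":(160,200,208,266),"red":(345,198,392,260),"pad":(230,148,290,202)},
   "scene":{"blue":(240,160,310,232),"yellow":(360,198,412,275),"red":(160,130,212,195),"pad":(220,230,310,305)}}
def find(d,n,k,z):
    x0,y0,x1,y1=B[n][k]; h=cv2.cvtColor(d["image"],cv2.COLOR_RGB2HSV)[y0:y1,x0:x1]
    m=cv2.inRange(h,*C["yellow" if k=="pad" else k])
    p=np.argwhere(m)[:,::-1]+[x0,y0]
    return cv2.minAreaRect(up(d,p,z).astype(np.float32))
E
python3 - <<'E'
from h import *
ims=[]
for n in("top","scene"):
    d=cam(n); im=d["image"].copy()
    for k in B[n]:
        z=4 if k=="pad" else 64
        r=find(d,n,k,z); print(n,k,np.round(r[0],1),np.round(r[1],1),round(r[2],1))
        b=proj(d,np.c_[cv2.boxPoints(r),np.full(4,z)]); print(np.round(up(d,b,z),0).tolist())
        cv2.polylines(im,[np.int32(np.round(b))],True,(255,0,255))
    c=im[140:330,90:460] if n=="top" else im[90:310,100:470]
    ims.append(cv2.resize(c,None,fx=2,fy=2)[:, :740])
cv2.imwrite("pics/a.png",cv2.resize(np.vstack(ims),(670,742))[:, :,::-1][:600] if 0 else ims[0][:,:,::-1])
E
```

```text
top blue [4.863e+02 2.000e-01] [138.2  52. ] 1.3
[[417.0, 25.0], [418.0, -27.0], [556.0, -24.0], [555.0, 28.0]]
top yellow [470.6 275. ] [140.9  58.2] 19.2
[[395.0, 279.0], [414.0, 224.0], [547.0, 271.0], [528.0, 326.0]]
top red [ 493.9 -253.8] [133.2  51.4] 20.0
[[423.0, -253.0], [440.0, -301.0], [565.0, -255.0], [548.0, -207.0]]
top pad [654.   67.4] [130.4 130.9] 3.8
[[585.0, 128.0], [593.0, -2.0], [723.0, 6.0], [715.0, 137.0]]
scene blue [492.7   6.6] [145.4  57.9] 1.3
[[419.0, 34.0], [421.0, -24.0], [566.0, -21.0], [565.0, 37.0]]
scene yellow [477.6 279.5] [146.7  57.1] 18.8
[[399.0, 283.0], [417.0, 229.0], [556.0, 276.0], [538.0, 330.0]]
scene red [ 498.8 -250.2] [139.   53.2] 19.9
[[424.0, -249.0], [443.0, -299.0], [573.0, -252.0], [555.0, -201.0]]
scene pad [656.6  69.7] [130.2 130.9] 3.8
[[587.0, 131.0], [596.0, 0.0], [726.0, 9.0], [717.0, 139.0]]
```

View pics/a.png

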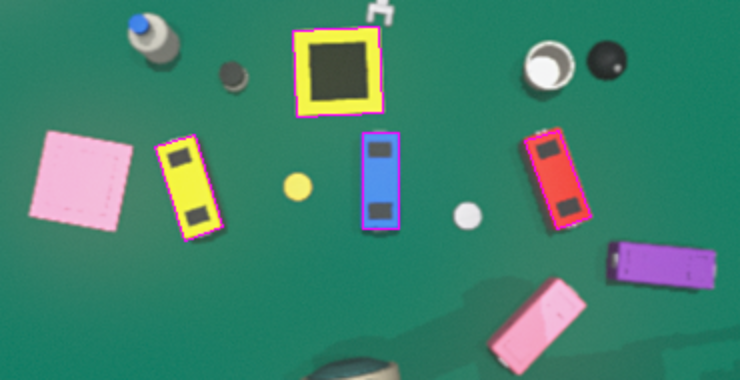

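```bash
cat >> h.py <<'E'
from scipy.spatial.transform import Rotation as Ro
def go(x,y,z,yaw,s=None):
    "row numbers to bring a downward TCP to x,y,z with tool z along yaw-180 (jaws across a case of that yaw)"
    s=s or read_state(); R=np.array(s["ee_rot"]); a=np.radians(yaw)
    Z=-np.array([np.cos(a),np.sin(a),0]); X=np.array([0,0,-1.]); T=np.c_[X,np.cross(Z,X),Z]
    sh=R.T@(np.array([x,y,z])-np.array(s["tcp_pos"])); rv=Ro.from_matrix(R.T@T).as_rotvec(degrees=True)/5
    print(np.round(sh,1).tolist(),np.round(rv,2).tolist()); return sh,rv
def mom(n=5):
    "mean moment and force in tool axes"
    M=[]
    for i in range(n):
        s=read_state(); R=np.array(s["ee_rot"]); M.append(np.r_[R.T@s["moment"],R.T@s["ft_force"],s["tau"][4]]); get_image("top")
    print("M",np.round(np.mean(M,0),3),"sd",np.round(np.std(M,0)[:3],3),"w",round(s["gripper_width"],1),"p",np.round(s["tcp_pos"],1),"t",s["time"])
E
python3 -c "
from h import *
go(489,3,150,1.3)"
```

```text
[55.5, -430.7, -467.3] [3.23, 0.0, 0.01]
```

>>> arm_command([
  [[55,-431,-467,3.2,0,0,0],[55,-431,-467,3.2,0,0,0],[55,-431,-467,3.2,0,0,0],[55,-431,-467,3.2,0,0,0],[55,-431,-467,3.2,0,0,0],[55,-431,-467,3.2,0,0,0],[55,-431,-467,3.2,0,0,0],[55,-431,-467,3.2,0,0,0],[55,-431,-467,3.2,0,0,0],[55,-431,-467,3.2,0,0,0],[55,-431,-467,3.2,0,0,0],[55,-431,-467,3.2,0,0,0]],
])

```text
time: 1.4
tcp_pos: [470.3, -27.9, 153.7]
ee_rot: [[0.0, 0.026, -1.0], [0.001, -1.0, -0.026], [-1.0, -0.001, -0.0]]
ft_force: [0.9, -1.2, 0.3]
gripper_width: 94.4
```

>>> arm_command([
  [[0,0,0,0,0,0,0]],
])

```text
time: 1.5
tcp_pos: [472.3, -23.0, 153.2]
ee_rot: [[0.001, 0.033, -0.999], [0.003, -0.999, -0.033], [-1.0, -0.003, -0.001]]
ft_force: [-0.4, -0.7, 0.2]
gripper_width: 94.2
```

```bash
python3 -c "
from h import *
s=read_state();print(s['time'],s['tcp_pos'],s['q'])
go(489,3,21,1.3)"
```

```text
1.5 [472.27919561 -22.96458662 153.1862875 ] [-11.37982831   9.15995427 103.027467     0.20189118  67.78726685
  76.68087135]
[132.3, -25.0, -17.4] [0.11, -0.01, 0.04]
```

>>> arm_command([
  [[0,-25,-17,0.1,0,0,0],[0,-25,-17,0.1,0,0,0],[40,-25,-17,0.1,0,0,0],[70,-25,-17,0.1,0,0,0],[70,-25,-17,0.1,0,0,0]],
])

```text
time: 2.0
tcp_pos: [484.3, 2.0, 80.1]
ee_rot: [[-0.008, 0.023, -1.0], [0.004, -1.0, -0.023], [-1.0, -0.004, 0.008]]
ft_force: [-0.7, 0.2, -0.8]
gripper_width: 94.0
```

```bash
python3 -c "
from h import *
d=cam('scene');c=d['image'][100:280,180:390];cv2.imwrite('pics/b.png',cv2.resize(c,None,fx=3,fy=3,interpolation=3)[:,:,::-1])
go(489,3,21,1.3)"
```

```text
[61.1, -0.9, -2.8] [0.0, 0.04, 0.04]
```

View pics/b.png

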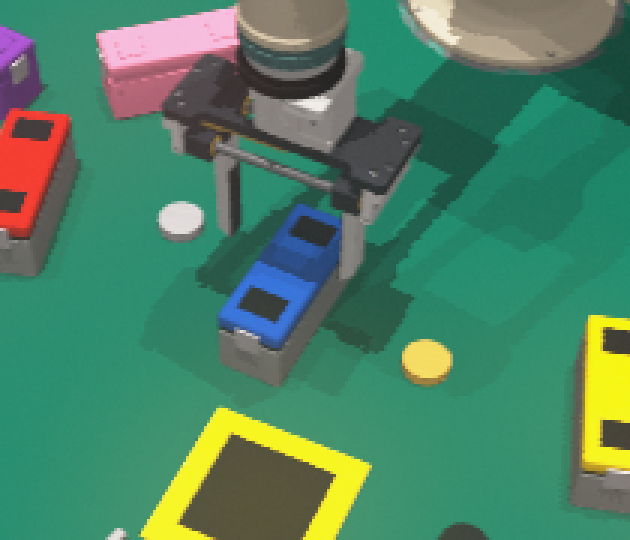

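The open fingers straddle the blue case, at crop (228,190) and (350,240). Both sides have clearance, and the discs (180,220) and (427,360) are clear. I'll go down and grip.

>>> arm_command([
  [[30,-1,-3,0,0,0,0],[60,-1,-3,0,0,0,0],[61,-1,-3,0,0,0,0],[61,-1,-3,0,0,0,255],[61,-1,-3,0,0,0,255],[61,-1,-3,0,0,0,255],[61,-1,-3,0,0,0,255],[61,-1,-3,0,0,0,255],[61,-1,-3,0,0,0,255]],
], newtons=50)

```text
time: 2.95
tcp_pos: [489.6, 3.3, 21.8]
ee_rot: [[-0.003, 0.023, -1.0], [0.003, -1.0, -0.023], [-1.0, -0.003, 0.003]]
ft_force: [-0.8, 0.5, 5.1]
gripper_width: 55.6
```

>>> arm_command([
  [[-20,0,0,0,0,0,255],[-60,0,0,0,0,0,255],[-90,0,0,0,0,0,255],[-90,0,0,0,1.4,0,255],[-90,0,0,0,2.4,0,255],[-90,0,0,0,2.4,0,255],[-90,0,0,0,2.4,0,255],[-90,0,0,0,2.4,0,255],[-90,0,0,0,2.4,0,255],[-90,0,0,0,2.4,0,255]],
])

```text
time: 3.95
tcp_pos: [490.7, 2.9, 111.5]
ee_rot: [[0.205, 0.023, -0.979], [0.008, -1.0, -0.022], [-0.979, -0.003, -0.205]]
ft_force: [-0.3, -1.1, -3.7]
gripper_width: 55.9
```

```bash
python3 -c "
from h import *
mom()"
```

```text
M [-0.005 -0.247 -0.026  4.001  0.348  1.13  -1.409] sd [0.025 0.035 0.021] w 55.8 p [490.    3.  111.6] t 4.15
```

>>> arm_command([
  [[0,0,0,0,-1.4,0,255],[0,0,0,0,-2.8,0,255],[0,0,0,0,-4.2,0,255],[0,0,0,0,-4.8,0,255],[0,0,0,0,-4.8,0,255],[0,0,0,0,-4.8,0,255],[0,0,0,0,-4.8,0,255],[0,0,0,0,-4.8,0,255],[0,0,0,0,-4.8,0,255]],
])

```text
time: 5.1
tcp_pos: [489.3, 3.0, 112.1]
ee_rot: [[-0.21, 0.023, -0.977], [-0.001, -1.0, -0.023], [-0.978, -0.003, 0.21]]
ft_force: [-0.0, 0.2, -4.5]
gripper_width: 56.0
```

```bash
python3 -c "
from h import *
mom()
go(489.6,3.3,22,1.3)"
```

```text
M [ 0.01   0.272 -0.017  4.303  0.092 -0.82   1.353] sd [0.017 0.04  0.025] w 55.9 p [489.8   3.  111.9] t 5.3
[87.9, 0.0, -18.7] [0.01, 2.43, 0.04]
```

>>> arm_command([
  [[0,0,-19,0,1.2,0,255],[0,0,-19,0,2.4,0,255],[0,0,-19,0,2.4,0,255],[0,0,-19,0,2.4,0,255],[0,0,-19,0,2.4,0,255]],
])

```text
time: 5.85
tcp_pos: [509.6, 3.3, 108.1]
ee_rot: [[-0.002, 0.023, -1.0], [0.003, -1.0, -0.023], [-1.0, -0.003, 0.002]]
ft_force: [0.5, 0.4, -4.1]
gripper_width: 55.4
```

```bash
python3 -c "
from h import *
mom()
go(489.6,3.3,22,1.3)"
```

```text
M [-0.027  0.008 -0.024  4.727  0.11  -0.299  0.009] sd [0.035 0.02  0.007] w 55.8 p [509.2   3.4 107.6] t 6.05
[85.6, -0.0, 19.1] [0.0, 0.04, 0.04]
```

>>> arm_command([
  [[20,0,19,0,0,0,255],[50,0,19,0,0,0,255],[70,0,19,0,0,0,255],[80,0,19,0,0,0,255],[84,0,19,0,0,0,255],[86,0,19,0,0,0,255],[86,0,19,0,0,0,255]],
])

```text
time: 6.8
tcp_pos: [490.7, 3.2, 22.3]
ee_rot: [[-0.002, 0.023, -1.0], [0.003, -1.0, -0.023], [-1.0, -0.003, 0.002]]
ft_force: [0.3, 0.6, -4.5]
gripper_width: 55.9
```

```bash
python3 -c "
from h import *
go(489.6,3.3,22,1.3)"
```

```text
[0.3, -0.2, 1.1] [0.0, 0.02, 0.04]
```

>>> arm_command([
  [[1,0,1,0,0,0,255],[1.2,0,1,0,0,0,255],[1.2,0,1,0,0,0,0],[1.2,0,1,0,0,0,0],[1.2,0,1,0,0,0,0],[1.2,0,1,0,0,0,0],[-30,0,1,0,0,0,0],[-80,0,1,0,0,0,0],[-130,0,1,0,0,0,0],[-130,0,1,0,0,0,0]],
])

```text
time: 7.8
tcp_pos: [495.0, 2.1, 158.9]
ee_rot: [[0.013, 0.023, -1.0], [0.001, -1.0, -0.023], [-1.0, -0.001, -0.013]]
ft_force: [1.4, -0.5, -0.5]
gripper_width: 93.7
```

```bash
python3 -c "
from h import *
d=cam('top');r=find(d,'top','blue',64);print(r)
go(475,277,100,19)"
```

```text
((445.8074035644531, -0.5723419189453125), (51.50093078613281, 51.68860626220703), 1.2827321290969849)
[56.2, -274.9, 11.6] [-3.54, -0.08, 0.01]
```

Blue is partly covered by the arm, so I'll check it once the arm has moved on. Next is yellow.

>>> arm_command([
  [[0,-275,12,-3.5,0,0,0],[0,-275,12,-3.5,0,0,0],[0,-275,12,-3.5,0,0,0],[0,-275,12,-3.5,0,0,0],[0,-275,12,-3.5,0,0,0],[0,-275,12,-3.5,0,0,0],[0,-275,12,-3.5,0,0,0],[0,-275,12,-3.5,0,0,0],[40,-275,12,-3.5,0,0,0],[56,-275,12,-3.5,0,0,0],[56,-275,12,-3.5,0,0,0]],
])

```text
time: 8.95
tcp_pos: [472.2, 274.3, 97.1]
ee_rot: [[-0.0, 0.321, -0.947], [-0.001, -0.947, -0.321], [-1.0, 0.001, 0.001]]
ft_force: [-0.8, 0.0, 0.3]
gripper_width: 94.2
```

```bash
python3 -c "
from h import *
d=cam('top');r=find(d,'top','blue',64);print(r)
d=cam('scene');c=d['image'][130:310,300:480];cv2.imwrite('pics/c.png',cv2.resize(c,None,fx=3,fy=3,interpolation=3)[:,:,::-1])
go(475,277,21,19)"
```

```text
((486.2820739746094, 0.19073104858398438), (138.14114379882812, 52.002376556396484), 1.3273392915725708)
[79.1, -1.1, -0.1] [-0.06, -0.07, -0.01]
```

View pics/c.png

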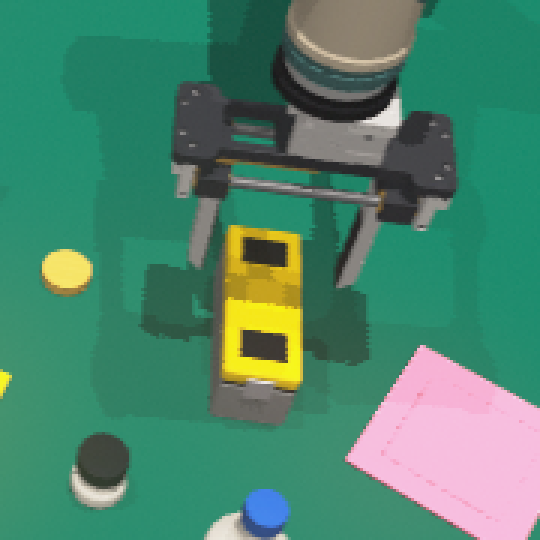

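Blue is back within 1 mm of where it started. The fingers, at crop (200,235) and (360,240), straddle the yellow case (262,300) with clearance. Going down to grip.

>>> arm_command([
  [[40,-1,0,0,0,0,0],[70,-1,0,0,0,0,0],[79,-1,0,0,0,0,0],[79,-1,0,0,0,0,255],[79,-1,0,0,0,0,255],[79,-1,0,0,0,0,255],[79,-1,0,0,0,0,255],[79,-1,0,0,0,0,255],[79,-1,0,0,0,0,255]],
], newtons=50)

```text
time: 9.95
tcp_pos: [475.5, 278.2, 22.2]
ee_rot: [[0.008, 0.321, -0.947], [0.004, -0.947, -0.321], [-1.0, -0.001, -0.009]]
ft_force: [-1.3, 4.3, 5.6]
gripper_width: 55.6
```

>>> arm_command([
  [[-20,0,0,0,0,0,255],[-60,0,0,0,0,0,255],[-90,0,0,0,0,0,255],[-90,0,0,0,1.4,0,255],[-90,0,0,0,2.4,0,255],[-90,0,0,0,2.4,0,255],[-90,0,0,0,2.4,0,255],[-90,0,0,0,2.4,0,255],[-90,0,0,0,2.4,0,255],[-90,0,0,0,2.4,0,255]],
])

```text
time: 10.95
tcp_pos: [475.9, 278.1, 112.0]
ee_rot: [[0.204, 0.32, -0.925], [0.07, -0.947, -0.313], [-0.976, -0.001, -0.216]]
ft_force: [-0.3, 0.0, -4.7]
gripper_width: 55.6
```

```bash
python3 -c "
from h import *
mom()"
```

```text
M [-0.034 -0.211 -0.016  4.316 -0.216  0.937 -1.478] sd [0.022 0.042 0.032] w 55.7 p [475.1 277.9 112. ] t 11.15
```

>>> arm_command([
  [[0,0,0,0,-1.4,0,255],[0,0,0,0,-2.8,0,255],[0,0,0,0,-4.2,0,255],[0,0,0,0,-4.8,0,255],[0,0,0,0,-4.8,0,255],[0,0,0,0,-4.8,0,255],[0,0,0,0,-4.8,0,255],[0,0,0,0,-4.8,0,255],[0,0,0,0,-4.8,0,255]],
])

```text
time: 12.1
tcp_pos: [474.3, 277.7, 112.6]
ee_rot: [[-0.189, 0.321, -0.928], [-0.063, -0.947, -0.315], [-0.98, -0.001, 0.199]]
ft_force: [0.2, -0.9, -3.5]
gripper_width: 56.2
```

```bash
python3 -c "
from h import *
mom()"
```

```text
M [ 0.01   0.212 -0.006  4.705 -0.027 -1.019  1.239] sd [0.017 0.026 0.03 ] w 55.7 p [474.8 277.8 112.3] t 12.3
```

>>> arm_command([
  [[0,0,0,0,1.2,0,255],[0,0,0,0,2.4,0,255],[0,0,0,0,2.4,0,255],[0,0,0,0,2.4,0,255],[0,0,0,0,2.4,0,255]],
])

```text
time: 12.85
tcp_pos: [476.4, 278.4, 112.6]
ee_rot: [[0.008, 0.32, -0.947], [0.004, -0.947, -0.32], [-1.0, -0.001, -0.009]]
ft_force: [-0.5, 0.6, -4.9]
gripper_width: 55.9
```

```bash
python3 -c "
from h import *
mom()"
```

```text
M [ 0.03   0.016  0.006  5.058 -0.363  0.267 -0.095] sd [0.021 0.031 0.032] w 55.7 p [475.9 278.1 112. ] t 13.05
```

>>> arm_command([
  [[0,0,0,0,0.8,0,255],[0,0,0,0,0.8,0,255],[0,0,0,0,0.8,0,255],[0,0,0,0,0.8,0,255],[0,0,0,0,0.8,0,255],[0,0,0,0,0.8,0,255],[0,0,0,0,0.8,0,255],[0,0,0,0,0.8,0,255],[0,0,0,0,0.8,0,255],[0,0,0,0,0.8,0,255]],
])

```text
time: 14.1
tcp_pos: [475.7, 278.1, 111.9]
ee_rot: [[0.073, 0.32, -0.944], [0.026, -0.947, -0.319], [-0.997, -0.001, -0.078]]
ft_force: [-0.7, -0.6, -4.0]
gripper_width: 55.4
```

```bash
python3 -c "
from h import *
mom(10)"
```

```text
M [-8.000e-03 -6.000e-03 -4.000e-03  4.605e+00  2.700e-01  7.170e-01
 -5.230e-01] sd [0.025 0.024 0.037] w 56.0 p [475.6 278.  111.9] t 14.55
```

>>> arm_command([
  [[0,0,0,0,-1.6,0,255],[0,0,0,0,-1.6,0,255],[0,0,0,0,-1.6,0,255],[0,0,0,0,-1.6,0,255],[0,0,0,0,-1.6,0,255],[0,0,0,0,-1.6,0,255],[0,0,0,0,-1.6,0,255],[0,0,0,0,-1.6,0,255],[0,0,0,0,-1.6,0,255],[0,0,0,0,-1.6,0,255]],
])

```text
time: 15.6
tcp_pos: [475.6, 278.0, 111.9]
ee_rot: [[-0.059, 0.32, -0.945], [-0.019, -0.947, -0.32], [-0.998, -0.001, 0.062]]
ft_force: [0.3, -0.2, -5.1]
gripper_width: 55.8
```

```bash
python3 -c "
from h import *
mom(10);print(read_state()['ee_rot'][2]);go(475.5,278.2,22,19)"
```

```text
M [ 3.000e-03  3.100e-02 -1.000e-03  4.862e+00  4.800e-02 -1.680e-01
  2.910e-01] sd [0.015 0.023 0.027] w 55.5 p [475.6 278.  111.9] t 16.05
[-0.99809411 -0.00121944  0.06169815]
[89.7, -0.1, -5.5] [-0.06, 0.71, 0.02]
```

>>> arm_command([
  [[0,0,0,0,0.7,0,255],[0,0,0,0,0.7,0,255],[0,0,0,0,0.7,0,255]],
])

```text
time: 16.4
tcp_pos: [475.2, 278.0, 112.1]
ee_rot: [[-0.002, 0.32, -0.947], [0.001, -0.947, -0.32], [-1.0, -0.001, 0.002]]
ft_force: [-0.9, 0.2, -3.8]
gripper_width: 55.7
```

```bash
python3 -c "
from h import *
go(475.5,278.2,21.3,19);mom(4)"
```

```text
[90.8, -0.0, -0.5] [-0.06, 0.02, 0.01]
M [ 6.000e-03 -2.700e-02 -2.000e-03  4.017e+00  1.300e-02  2.840e-01
 -6.500e-02] sd [0.032 0.06  0.019] w 55.8 p [476.1 278.2 112. ] t 16.55
```

>>> arm_command([
  [[30,0,0,0,0,0,255],[60,0,0,0,0,0,255],[78,0,0,0,0,0,255],[87,0,0,0,0,0,255],[90,0,0,0,0,0,255],[91,0,0,0,0,0,255],[91,0,0,0,0,0,255],[91,0,0,0,0,0,255]],
])

```text
time: 17.4
tcp_pos: [476.3, 278.4, 22.1]
ee_rot: [[-0.001, 0.32, -0.947], [0.001, -0.947, -0.32], [-1.0, -0.001, 0.0]]
ft_force: [-3.1, -1.4, 5.3]
gripper_width: 55.8
```

>>> arm_command([
  [[0.3,0,0,0,0,0,0],[0.3,0,0,0,0,0,0],[0.3,0,0,0,0,0,0],[0.3,0,0,0,0,0,0],[-30,0,0,0,0,0,0],[-80,0,0,0,0,0,0],[-130,0,0,0,0,0,0],[-130,0,0,0,0,0,0]],
])

```text
time: 18.2
tcp_pos: [481.3, 280.4, 159.2]
ee_rot: [[0.014, 0.32, -0.947], [0.007, -0.947, -0.32], [-1.0, -0.002, -0.015]]
ft_force: [0.4, -0.1, 0.4]
gripper_width: 94.0
```

```bash
python3 -c "
from h import *
go(496,-252,100,20)"
```

```text
[55.6, 509.2, 157.4] [-0.26, -0.17, 0.03]
```

>>> arm_command([
  [[0,509,157,-0.26,-0.1,0,0],[0,509,157,-0.26,-0.1,0,0],[0,509,157,-0.26,-0.1,0,0],[0,509,157,-0.26,-0.1,0,0],[0,509,157,-0.26,-0.1,0,0],[0,509,157,-0.26,-0.1,0,0],[0,509,157,-0.26,-0.1,0,0],[0,509,157,-0.26,-0.1,0,0],[0,509,157,-0.26,-0.1,0,0],[0,509,157,-0.26,-0.1,0,0],[0,509,157,-0.26,-0.1,0,0],[0,509,157,-0.26,-0.1,0,0]],
])

```text
time: 19.4
tcp_pos: [495.8, -256.5, 154.6]
ee_rot: [[0.005, 0.337, -0.941], [0.002, -0.941, -0.337], [-1.0, -0.001, -0.006]]
ft_force: [-0.6, 0.3, -0.1]
gripper_width: 93.9
```

```bash
python3 -c "
from h import *
d=cam('top');print(find(d,'top','yellow',64),find(d,'top','blue',64))
go(496,-252,95,20)"
```

```text
((472.033935546875, 273.67327880859375), (139.9175567626953, 58.31981658935547), 18.816396713256836) ((486.2820739746094, 0.19073104858398438), (138.14114379882812, 52.002376556396484), 1.3273392915725708)
[59.6, -1.3, -0.9] [-0.04, -0.07, 0.04]
```

Both are back within 2 mm. On to red.

>>> arm_command([
  [[0,-1.5,-1,0,0,0,0],[40,-1.5,-1,0,0,0,0],[60,-1.5,-1,0,0,0,0],[60,-1.5,-1,0,0,0,0]],
])

```text
time: 19.85
tcp_pos: [493.7, -248.4, 91.7]
ee_rot: [[-0.001, 0.34, -0.94], [0.009, -0.94, -0.34], [-1.0, -0.009, -0.002]]
ft_force: [-0.1, 0.8, 0.1]
gripper_width: 93.9
```

```bash
python3 -c "
from h import *
d=cam('scene');c=d['image'][60:240,110:290];cv2.imwrite('pics/d.png',cv2.resize(c,None,fx=3,fy=3,interpolation=3)[:,:,::-1])
go(496,-252,21,20)"
```

```text
[72.5, 3.1, 0.3] [-0.02, -0.05, 0.07]
```

View pics/d.png

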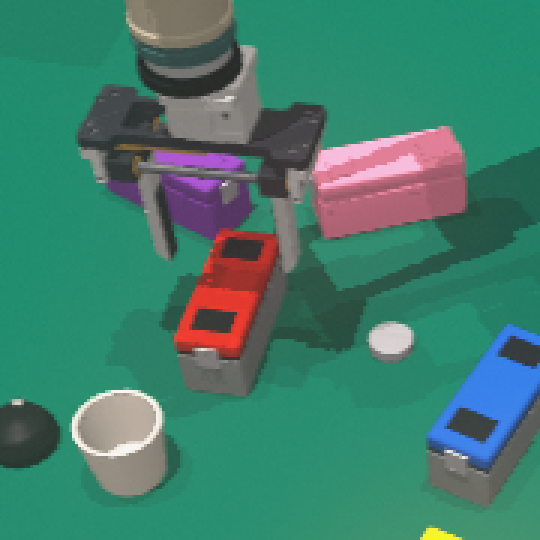

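The fingers, at crop (160,215) and (285,230), straddle the red case (230,295) and stay clear of the purple, pink and disc. Going down.

>>> arm_command([
  [[30,3,0,0,0,0,0],[60,3,0,0,0,0,0],[72,3,0,0,0,0,0],[72,3,0,0,0,0,255],[72,3,0,0,0,0,255],[72,3,0,0,0,0,255],[72,3,0,0,0,0,255],[72,3,0,0,0,0,255],[72,3,0,0,0,0,255]],
], newtons=50)

```text
time: 20.8
tcp_pos: [497.0, -252.6, 22.5]
ee_rot: [[0.004, 0.34, -0.94], [0.006, -0.94, -0.34], [-1.0, -0.004, -0.005]]
ft_force: [0.1, 0.6, 4.0]
gripper_width: 55.7
```

>>> arm_command([
  [[-20,0,0,0,0,0,255],[-60,0,0,0,0,0,255],[-90,0,0,0,0,0,255],[-90,0,0,0,1.4,0,255],[-90,0,0,0,2.4,0,255],[-90,0,0,0,2.4,0,255],[-90,0,0,0,2.4,0,255],[-90,0,0,0,2.4,0,255],[-90,0,0,0,2.4,0,255],[-90,0,0,0,2.4,0,255]],
])

```text
time: 21.8
tcp_pos: [497.3, -252.7, 112.1]
ee_rot: [[0.198, 0.341, -0.919], [0.077, -0.94, -0.333], [-0.977, -0.004, -0.212]]
ft_force: [-0.5, 0.5, -5.6]
gripper_width: 56.0
```

```bash
python3 -c "
from h import *
mom(10)"
```

```text
M [ 0.012 -0.28   0.009  4.662  0.026  1.138 -0.528] sd [0.025 0.022 0.035] w 55.7 p [ 496.6 -253.1  112.4] t 22.25
```

>>> arm_command([
  [[0,0,0,0,-1.4,0,255],[0,0,0,0,-2.8,0,255],[0,0,0,0,-4.2,0,255],[0,0,0,0,-4.8,0,255],[0,0,0,0,-4.8,0,255],[0,0,0,0,-4.8,0,255],[0,0,0,0,-4.8,0,255],[0,0,0,0,-4.8,0,255],[0,0,0,0,-4.8,0,255]],
])

```text
time: 23.2
tcp_pos: [496.0, -253.5, 112.9]
ee_rot: [[-0.191, 0.339, -0.921], [-0.065, -0.941, -0.333], [-0.979, -0.004, 0.202]]
ft_force: [-0.8, -0.6, -4.8]
gripper_width: 55.9
```

```bash
python3 -c "
from h import *
mom(10)"
```

```text
M [ 3.400e-02  2.870e-01  5.000e-03  5.123e+00  6.800e-02 -8.850e-01
  9.760e-01] sd [0.031 0.025 0.025] w 55.4 p [ 496.6 -253.1  112.4] t 23.65
```

>>> arm_command([
  [[0,0,0,0,1.2,0,255],[0,0,0,0,2.4,0,255],[0,0,0,0,3.2,0,255],[0,0,0,0,3.2,0,255],[0,0,0,0,3.2,0,255],[0,0,0,0,3.2,0,255],[0,0,0,0,3.2,0,255]],
])

```text
time: 24.4
tcp_pos: [497.5, -252.8, 112.3]
ee_rot: [[0.068, 0.342, -0.937], [0.029, -0.94, -0.34], [-0.997, -0.004, -0.074]]
ft_force: [0.8, 1.1, -4.9]
gripper_width: 55.5
```

```bash
python3 -c "
from h import *
mom(10)"
```

```text
M [-0.012 -0.094 -0.006  5.177  0.587  0.29  -0.268] sd [0.029 0.029 0.043] w 55.9 p [ 496.7 -253.   112.4] t 24.85
```

>>> arm_command([
  [[0,0,0,0,-0.8,0,255],[0,0,0,0,-1.6,0,255],[0,0,0,0,-1.6,0,255],[0,0,0,0,-1.6,0,255],[0,0,0,0,-1.6,0,255],[0,0,0,0,-1.6,0,255]],
])

```text
time: 25.5
tcp_pos: [496.0, -253.2, 112.5]
ee_rot: [[-0.062, 0.34, -0.939], [-0.018, -0.941, -0.339], [-0.998, -0.004, 0.064]]
ft_force: [-0.1, 0.4, -5.9]
gripper_width: 55.6
```

```bash
python3 -c "
from h import *
mom(10);print(read_state()['ee_rot'][2])"
```

```text
M [ 1.80e-02  9.00e-02  2.00e-03  5.16e+00  1.46e-01 -2.57e-01  2.73e-01] sd [0.03  0.022 0.028] w 55.9 p [ 496.6 -253.1  112.4] t 25.95
[-0.99790101 -0.00401277  0.06463331]
```

Sign check: red is linear in the tilt (±0.28 at 12°, ±0.092 at 4°), as a plain hanging weight with a lever of 0.267 m would be. With the same lever, blue fits a sound case. Yellow falls short by about 0.13 N m at 4°, which is a part run to the lower end. I'll put red back and check yellow again with more averaging.

>>> arm_command([
  [[0,0,0,0,0.75,0,255],[0,0,0,0,0.75,0,255],[0,0,0,0,0.75,0,255]],
])

```text
time: 26.3
tcp_pos: [496.3, -253.2, 112.5]
ee_rot: [[-0.001, 0.339, -0.941], [0.004, -0.941, -0.339], [-1.0, -0.004, 0.0]]
ft_force: [-0.2, 0.3, -4.9]
gripper_width: 55.9
```

```bash
python3 -c "
from h import *
go(497,-252.6,21.7,20)"
```

```text
[90.8, 0.0, -0.9] [-0.03, 0.0, 0.05]
```

>>> arm_command([
  [[30,0,0,0,0,0,255],[60,0,0,0,0,0,255],[78,0,0,0,0,0,255],[87,0,0,0,0,0,255],[90,0,0,0,0,0,255],[91,0,0,0,0,0,255],[91,0,0,0,0,0,255],[91,0,0,0,0,0,255]],
])

```text
time: 27.1
tcp_pos: [497.2, -253.4, 22.4]
ee_rot: [[0.001, 0.34, -0.941], [0.002, -0.941, -0.34], [-1.0, -0.002, -0.001]]
ft_force: [-1.0, 0.3, -1.9]
gripper_width: 55.7
```

>>> arm_command([
  [[0.3,0,0,0,0,0,0],[0.3,0,0,0,0,0,0],[0.3,0,0,0,0,0,0],[0.3,0,0,0,0,0,0],[-30,0,0,0,0,0,0],[-80,0,0,0,0,0,0],[-130,0,0,0,0,0,0],[-130,0,0,0,0,0,0]],
])

```text
time: 27.9
tcp_pos: [501.5, -256.6, 159.7]
ee_rot: [[0.013, 0.34, -0.941], [-0.006, -0.941, -0.34], [-1.0, 0.01, -0.01]]
ft_force: [0.7, 0.4, 0.2]
gripper_width: 93.9
```

```bash
python3 -c "
from h import *
go(476,278,100,19)"
```

```text
[56.2, -512.0, -157.0] [0.17, -0.12, -0.12]
```

>>> arm_command([
  [[0,-512,-157,0.2,-0.1,-0.1,0],[0,-512,-157,0.2,-0.1,-0.1,0],[0,-512,-157,0.2,-0.1,-0.1,0],[0,-512,-157,0.2,-0.1,-0.1,0],[0,-512,-157,0.2,-0.1,-0.1,0],[0,-512,-157,0.2,-0.1,-0.1,0],[0,-512,-157,0.2,-0.1,-0.1,0],[0,-512,-157,0.2,-0.1,-0.1,0],[0,-512,-157,0.2,-0.1,-0.1,0],[0,-512,-157,0.2,-0.1,-0.1,0],[0,-512,-157,0.2,-0.1,-0.1,0],[0,-512,-157,0.2,-0.1,-0.1,0]],
])

```text
time: 29.1
tcp_pos: [474.7, 282.3, 155.4]
ee_rot: [[0.002, 0.328, -0.945], [0.001, -0.945, -0.328], [-1.0, -0.0, -0.002]]
ft_force: [-0.0, -1.5, -0.0]
gripper_width: 94.1
```

```bash
python3 -c "
from h import *
d=cam('top');print(find(d,'top','red',64),find(d,'top','blue',64))
go(476,278,21,19)"
```

```text
((495.2546081542969, -253.86973571777344), (135.69522094726562, 51.58809280395508), 20.18438148498535) ((486.2820739746094, 0.19073104858398438), (138.14114379882812, 52.002376556396484), 1.3273392915725708)
[134.4, 2.0, -0.5] [0.01, -0.01, -0.02]
```

Red is back within 2 mm. I'll grip yellow, lift it and test again at ±4° and ±12°.

>>> arm_command([
  [[30,2,0,0,0,0,0],[80,2,0,0,0,0,0],[120,2,0,0,0,0,0],[134,2,0,0,0,0,0],[134,2,0,0,0,0,0],[134,2,0,0,0,0,255],[134,2,0,0,0,0,255],[134,2,0,0,0,0,255],[134,2,0,0,0,0,255],[134,2,0,0,0,0,255],[134,2,0,0,0,0,255]],
], newtons=50)

```text
time: 30.25
tcp_pos: [475.8, 278.1, 22.0]
ee_rot: [[0.002, 0.326, -0.945], [-0.001, -0.945, -0.326], [-1.0, 0.001, -0.002]]
ft_force: [-0.9, -0.2, 1.8]
gripper_width: 55.4
```

>>> arm_command([
  [[-20,0,0,0,0,0,255],[-60,0,0,0,0,0,255],[-90,0,0,0,0,0,255],[-90,0,0,0,0.8,0,255],[-90,0,0,0,0.8,0,255],[-90,0,0,0,0.8,0,255],[-90,0,0,0,0.8,0,255],[-90,0,0,0,0.8,0,255],[-90,0,0,0,0.8,0,255],[-90,0,0,0,0.8,0,255],[-90,0,0,0,0.8,0,255]],
])

```text
time: 31.35
tcp_pos: [475.7, 278.2, 111.8]
ee_rot: [[0.068, 0.326, -0.943], [0.022, -0.945, -0.326], [-0.997, 0.001, -0.071]]
ft_force: [0.1, -0.1, -5.0]
gripper_width: 55.6
```

```bash
python3 -c "
from h import *
mom(10)"
```

```text
M [ 6.000e-03 -1.700e-02 -3.000e-03  4.803e+00  5.800e-02  3.450e-01
 -4.960e-01] sd [0.019 0.051 0.033] w 55.6 p [475.6 278.2 112.1] t 31.8
```

>>> arm_command([
  [[0,0,0,0,-1.0,0,255],[0,0,0,0,-1.6,0,255],[0,0,0,0,-1.6,0,255],[0,0,0,0,-1.6,0,255],[0,0,0,0,-1.6,0,255],[0,0,0,0,-1.6,0,255],[0,0,0,0,-1.6,0,255],[0,0,0,0,-1.6,0,255]],
])

```text
time: 32.65
tcp_pos: [475.3, 278.1, 112.3]
ee_rot: [[-0.063, 0.326, -0.943], [-0.023, -0.945, -0.326], [-0.998, 0.001, 0.067]]
ft_force: [0.0, 0.0, -4.3]
gripper_width: 56.0
```

```bash
python3 -c "
from h import *
mom(10)"
```

```text
M [ 0.013  0.024  0.029  4.724 -0.082 -0.718  0.35 ] sd [0.026 0.031 0.027] w 55.7 p [475.6 278.2 112.1] t 33.1
```

>>> arm_command([
  [[0,0,0,0,-1.0,0,255],[0,0,0,0,-1.6,0,255],[0,0,0,0,-1.6,0,255],[0,0,0,0,-1.6,0,255],[0,0,0,0,-1.6,0,255],[0,0,0,0,-1.6,0,255],[0,0,0,0,-1.6,0,255]],
])

```text
time: 33.85
tcp_pos: [475.2, 278.1, 112.4]
ee_rot: [[-0.194, 0.327, -0.925], [-0.068, -0.945, -0.319], [-0.979, 0.001, 0.205]]
ft_force: [0.3, -1.0, -4.0]
gripper_width: 55.6
```

```bash
python3 -c "
from h import *
mom(10);print(read_state()['ee_rot'][2]);go(655,68,172,4)"
```

```text
M [ 3.000e-03  2.110e-01  1.000e-02  4.641e+00  5.900e-02 -6.890e-01
  1.286e+00] sd [0.019 0.022 0.028] w 55.6 p [475.6 278.2 112. ] t 34.3
[-0.97853968  0.00121316  0.20605491]
[-79.2, 257.3, -86.5] [3.0, 2.36, -0.33]
```

Confirmed and repeatable: yellow reads −0.017 and +0.024 at ±4°, where a sound case of its weight gives ±0.085, and +0.211 at −12°. That fits the loose part's 0.07 N m towards the lower end. I'll level, raise and carry it to the pad.

>>> arm_command([
  [[-20,0,0,0,1.2,0,255],[-58,0,-12,0,2.36,0,255],[-58,0,-12,0,2.36,0,255],[-58,0,-12,0,2.36,0,255],[-58,0,-12,0,2.36,0,255]],
])

```text
time: 34.85
tcp_pos: [496.6, 285.3, 164.4]
ee_rot: [[-0.006, 0.326, -0.945], [-0.004, -0.945, -0.326], [-1.0, 0.001, 0.007]]
ft_force: [0.2, 0.0, -4.6]
gripper_width: 55.8
```

```bash
python3 -c "
from h import *
go(655,68,172,4)"
```

```text
[-7.8, 257.1, -78.7] [3.01, 0.08, -0.03]
```

>>> arm_command([
  [[-8,25,-8,0.3,0.08,0,255],[-8,55,-17,0.6,0.08,0,255],[-8,85,-26,1.0,0.08,0,255],[-8,115,-35,1.4,0.08,0,255],[-8,145,-44,1.7,0.08,0,255],[-8,175,-54,2.1,0.08,0,255],[-8,205,-63,2.4,0.08,0,255],[-8,230,-70,2.8,0.08,0,255],[-8,248,-76,3.0,0.08,0,255],[-8,257,-79,3.0,0.08,0,255],[-8,257,-79,3.0,0.08,0,255],[-8,257,-79,3.0,0.08,0,255]],
])

```text
time: 36.05
tcp_pos: [654.3, 69.1, 171.5]
ee_rot: [[-0.002, 0.071, -0.997], [-0.001, -0.997, -0.071], [-1.0, 0.001, 0.002]]
ft_force: [1.2, -0.4, -5.4]
gripper_width: 56.0
```

```bash
python3 -c "
from h import *
go(655,68,172,4)"
```

```text
[-0.5, 1.2, -0.6] [0.02, 0.02, -0.01]
```

>>> arm_command([
  [[0,0,0,0,0,0,255],[0,0,0,0,0,0,255],[0,0,0,0,0,0,255],[0,0,0,0,0,0,255],[0,0,0,0,0,0,255]],
])

```text
time: 36.55
tcp_pos: [654.2, 69.4, 171.7]
ee_rot: [[-0.001, 0.071, -0.997], [-0.001, -0.997, -0.071], [-1.0, 0.001, 0.001]]
ft_force: [0.5, -0.5, -4.7]
gripper_width: 55.9
```

```bash
python3 -c "
from h import *
d=cam('scene');cv2.imwrite('pics/e.png',d['image'][:,:,::-1])
print(find(d,'scene','blue',64),find(d,'scene','red',64))
mom(3)"
```

```text
((0.0, 0.0), (0.0, 0.0), 0.0) ((498.85040283203125, -250.41543579101562), (139.01075744628906, 53.37493133544922), 19.734128952026367)
M [ 0.047 -0.047 -0.02   4.482 -0.097  0.124 -0.124] sd [0.02  0.032 0.012] w 55.6 p [654.3  69.2 171.6] t 36.7
```

View pics/e.png

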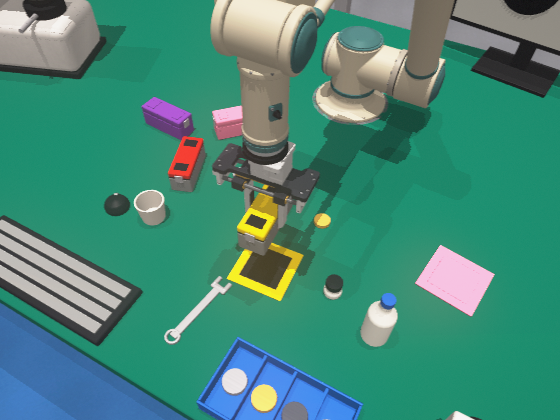

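The picture shows the yellow case (257,228) held level above the pad (266,266), red standing at (186,163) and the bystanders unmoved. Blue is hidden behind the arm; the last top view had it in place. Handing in.

```bash
python3 -c "
from cell import *
print(finish_job())"
```

```text
the job is handed in; nothing more can be done
None
```

The yellow case is the one that rattles. I handed the job in with it held level and still over the yellow pad, at about 37 s of the 72 s allowed. I lifted and shook the blue, yellow and red cases in that order and set each back upright.

**Which case rattles:**
- **Red:** its moment grew in step with the tilt, as in a sound case.
- **Yellow:** its moment was about 0.07 N m short each way at ±4°. A second lift gave the same, and a 12° tilt on that lift agreed. That matches the loose part running to the lower end.
- **Blue:** tested less thoroughly, only at ±12° with fewer readings. Those fit a sound case but would not have settled it on their own.

**Last checks:**
- **Held case:** the tool was at (654, 69) mm, against a pad centre measured at about (655, 68). That puts the underside at about 150 mm, with no visible tilt and the fingers closed on the case at 56 mm.
- **Cases put back:** blue and red were both within 2 mm of where they started.
- **Bystanders:** none looked moved in the last picture.

**Disagreed or not seen:**
- Yellow's first ±12° readings showed only about half the expected shortfall.
- In the final picture blue was hidden behind the arm. Its position comes from the top view taken before I lifted yellow for the last time.

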